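# Find the rocking tub lid and press it home

## Robot

A 7-joint arm with a two-finger parallel gripper is mounted at the origin on the work surface. World frame = base frame: x ahead of the robot, y to its left, z up, the work surface at z = 0. Lengths are in m, angles in rad, forces in N, time in s.
With the tool pointing down it reaches from about 0.4 to 0.85 m from the base axis. Payload 4.5 kg.
Tool frame: the origin (TCP) lies midway between the tips of the shut fingers; the grasp point (between the pads) lies 19 mm behind it; z points along the fingers, y is the line along which they close (so a half turn about z gives the same grasp; the last joint's range is limited). The gripper opens to 88 mm and grips with 3 to 60 N. Pads are 18 mm wide; open, the fingers measure 123 mm over their backs; the gripper's body (75 mm by 187 mm) begins 45 mm behind the grasp point.
Start: joints at [1.197, 0.689, -0.195, 1.565, 0.157, 0.902, -0.215], TCP at [0.248, -0.574, 0.213] pointing down, gripper open.
Joint ranges: [-3.01, 3.01], [-0.46, 2.08], [-1.47, 1.51], [0.13, 2.56], [-1, 4.14], [0.04, 2.09], [-2.66, 2.66]. Speed limits (rad/s): [2.57, 2.57, 3.14, 3.14, 3.14, 3.14, 3.14].

## Interface

Orientations are given as a unit quaternion [x, y, z, w].
In Python, from plant import r gives the robot as it stands. The module is installed in compiled form; this text tells all that it offers.
- The arm moves only by the tool step_arm, never from a script. Its argument "series" is a list of rows, each a list of 7 numbers: the shift along the world's x, y, z in mm, then the turn, a rotation vector about the world's x, y, z in rad, then the closure, from 0 (fully open) to 1 (shut). A call has 1 to 20 rows; each row shifts and turns the commanded pose from where the row before left it; what a row does not reach is not made up. A row lasts 1/10 s, in which the tool goes at most 50 mm and 8.59 degrees, less where a joint would pass 70% of its speed; a pose out of reach is approached as far as the arm can. A call is refused whole if a number of a shift passes 50 or a number of a turn 0.15, either way. A call with a gripper value outside its range is refused whole. The fingers move at their own pace and stop on an object; "force" is the grip in N (left out, the last holds). Time passes only in rows, so rows that do not move let the fingers close. It gives the time, the measured TCP pose, the force, the opening and the grip force at its end, in the units of the state.
- r.get_state(): the state, without advancing time (a new reading comes with each control period).
- r.snapshot(name): name is "scene" or "top" or "wrist"; returns (picture, depth): 420x560x3 uint8, blue, green, red; 420x560 float32, m along the optical axis (not along the pixel's ray), 0 where there is no reading.
- r.get_calibration(name): a dict with "intrinsics" (3x3 intrinsics, pixels), "dist_coeffs" ([k1, k2, p1, p2, k3] as OpenCV has them; the pictures are not rectified), "pose" (4x4, takes a point from camera to world coordinates). Camera axes: x right, y up, looking along -z (the intrinsics and any distortion apply to the point x, -y, -z); pixel columns grow to the right and rows downward; lengths in m; the calibration is good to about 2 mm. A picture is of the moment at which its call begins: read the wrist's pose just before it. get_calibration takes no time and is no camera call; for the wrist camera it gives the pose at the moment of the call.
- r.finish_job(): hands the job in; it is judged then, once.
The state is a dict: "clock": time; "q": joint angles; "qd": joint speeds; "joint_torque": joint torques, N m; "tool_pos": TCP position; "eef_rot": TCP orientation; "contact_force": force on the tool from outside, world axes, zero at the start; "moment": the same for the moment, N m; "opening": opening from 0.0 (shut) to 1.0 (fully open); "finger_force": force on a finger pad.
Only numpy, scipy, OpenCV 4.12 (cv2) and the standard library are available. Lean on these libraries where they do the work, as an engineer would, in place of code of your own. Each camera call takes 0.05 s, during which the arm holds its last target. There are 200 camera calls.

## Task

One of the four blue tub lids in the carton is not on properly: it rocks when you press it near one end, while the others stay firm. Press the lids with a fingertip to find it, push that lid straight down until it is fully home and level, and finish while still holding it down with the fingertip so that it can be taped over. Only press: do not grip or lift anything, and leave the other things where they stand.

Things in the scene. Friction and masses are not known exactly. Their poses are not given: they have to be found in the camera images.
- carton: open cardboard carton, fixed, 150 mm (its x) by 490 mm (its y), walls 70 mm high, flaps folded down outside; origin under its centre. Four tubs in a row at y about -190, -90, +90, +190 mm, on packing of unequal thickness, so height does not tell which lid is loose; any of the four may be, and it starts level and looks like the rest
- lid1: one of four look-alike blue tub lids, 120 mm (its own x, along the carton's short side) by 88 mm (its y), flat top, 16 mm skirt; origin at the centre of its top face, z up; tops 95 to 110 mm above the table. Seated lids are rigid. The unseated one, pressed off its middle along x, tips about its y axis with 1 to 3 N (3 to 4 mm down 45 mm from the centre) and springs back level
- lid2: one of four look-alike blue tub lids, 120 mm (its own x, along the carton's short side) by 88 mm (its y), flat top, 16 mm skirt; origin at the centre of its top face, z up; tops 95 to 110 mm above the table. The unseated one, pressed at its middle, goes straight down 6 mm once the push passes 9 N (10 to 20 N is right), stops hard and stays
- lid3: one of four look-alike blue tub lids, 120 mm (its own x, along the carton's short side) by 88 mm (its y), flat top, 16 mm skirt; origin at the centre of its top face, z up; tops 95 to 110 mm above the table. Alike in behaviour, see lid1 and lid2
- lid4: one of four look-alike blue tub lids, 120 mm (its own x, along the carton's short side) by 88 mm (its y), flat top, 16 mm skirt; origin at the centre of its top face, z up; tops 95 to 110 mm above the table. Alike in behaviour, see lid1 and lid2
- jar: bystander: glass jar with a red cap, 56 mm wide, 95 mm tall, standing in the middle gap of the carton between the tubs; origin at the centre of its underside
- can: bystander: can with a green label, 56 mm wide, 90 mm tall, standing in the middle gap of the carton behind the jar; origin at the centre of its underside
- tape: bystander: orange tape roll lying flat on the table, 96 mm across, 48 mm tall; origin at the centre of its underside
- mug: bystander: white mug, 80 mm wide, 90 mm tall, on the table; origin at the centre of its underside
- marker: bystander: marker pen lying on the table, 130 mm long, black with a red cap; origin at the centre of its underside
- parcel: bystander: small closed cardboard parcel, 120 x 90 x 60 mm, on the table; origin at the centre of its underside
- spray: bystander: bottle, 60 mm wide, 150 mm tall, blue cap, on the table beyond the carton; origin at the centre of its underside

How it is judged:
At the end, for the whole second after the job is handed in: the lid that rocked is at the bottom of its 6 mm travel (at least 4.5 mm below where it began), level within 0.03 rad and still, and the fingers still press on it (more than 1 N) and on no other lid; every bystander is within 20 mm of where it stood (((distance of lid1 from where it was at the start of the episode between 0.0045 and 0.0085 m and angle between lid1's own z axis and vertical below 0.03 rad and linear speed of lid1 below 0.01 m/s and contact force between the fingers and lid1 above 1 N and contact force between the fingers and lid2 below 0.5 N and contact force between the fingers and lid3 below 0.5 N and contact force between the fingers and lid4 below 0.5 N) or (distance of lid2 from where it was at the start of the episode between 0.0045 and 0.0085 m and angle between lid2's own z axis and vertical below 0.03 rad and linear speed of lid2 below 0.01 m/s and contact force between the fingers and lid2 above 1 N and contact force between the fingers and lid1 below 0.5 N and contact force between the fingers and lid3 below 0.5 N and contact force between the fingers and lid4 below 0.5 N) or (distance of lid3 from where it was at the start of the episode between 0.0045 and 0.0085 m and angle between lid3's own z axis and vertical below 0.03 rad and linear speed of lid3 below 0.01 m/s and contact force between the fingers and lid3 above 1 N and contact force between the fingers and lid1 below 0.5 N and contact force between the fingers and lid2 below 0.5 N and contact force between the fingers and lid4 below 0.5 N) or (distance of lid4 from where it was at the start of the episode between 0.0045 and 0.0085 m and angle between lid4's own z axis and vertical below 0.03 rad and linear speed of lid4 below 0.01 m/s and contact force between the fingers and lid4 above 1 N and contact force between the fingers and lid1 below 0.5 N and contact force between the fingers and lid2 below 0.5 N and contact force between the fingers and lid3 below 0.5 N)) and distance of each of jar, can, tape, mug, marker, parcel, spray from where it was at the start of the episode below 0.02 m); the arm keeps its last pose, push and grip.
It fails at once if a lid is lifted off its tub (distance of any of lid1, lid2, lid3, lid4 from where it was at the start of the episode above 0.012 m).
It fails at once if something else is lifted, knocked or pushed away (more than 20 mm): the jar or can in the carton (distance of any of jar, can from where it was at the start of the episode above 0.02 m).
It fails at once if something else is lifted, knocked or pushed away (more than 20 mm): a thing on the table (distance of any of tape, mug, marker, parcel, spray from where it was at the start of the episode above 0.02 m).
It also fails if it takes over 48 s, if anything falls off the work surface, if the arm or the gripper's body presses on something with over 40 N, if the wrist force passes 120 N, or if a joint passes its speed limit or range.

## Working session

There is one attempt and no reset: what is moved stays moved. The work goes in short steps, Python scripts to look and compute and a tool call to move; the robot and the scene stay as the last step left them, time stands still between calls to the robot, and variables do not carry over. Pictures are saved under pics/ and viewed, at most 10 in all, crops included, and the job is handed in when it is done.

Besides the shell and the picture viewer there is one more tool, called after "Emit:" as name(argument=value, ...) on one line, values as JSON. step_arm: Moves the arm, as the interface text tells. Its arguments: {"type":"object","properties":{"series":{"type":"array"},"force":{"type":"number"}},"required":["series"]}

```bash
mkdir -p pics; cat > h.py <<'E'
import numpy as np, cv2
from plant import r
def pts(name):
    c=r.get_calibration(name); im,d=r.snapshot(name)
    K=np.array(c["intrinsics"]);D=np.array(c["dist_coeffs"]);T=np.array(c["pose"])
    h,w=d.shape; u,v=np.meshgrid(np.arange(w),np.arange(h))
    n=cv2.undistortPoints(np.stack([u,v],-1).reshape(-1,1,2).astype(np.float32),K,D).reshape(h,w,2)
    P=np.stack([n[...,0]*d,-n[...,1]*d,-d],-1)@T[:3,:3].T+T[:3,3]
    P[d==0]=np.nan
    return im,d,P
E
python3 - <<'E'
from h import *
s=r.get_state(); print(s)
for n in("top","scene"):
    im,d,P=pts(n); cv2.imwrite(f"pics/{n}0.png",im); np.save(n,P)
    hsv=cv2.cvtColor(im,cv2.COLOR_BGR2HSV)
    m=cv2.inRange(hsv,(95,80,40),(130,255,255))
    k,l,st,ce=cv2.connectedComponentsWithStats(m)
    for i in range(1,k):
        if st[i,4]>150:
            q=P[l==i]; q=q[~np.isnan(q[:,0])]
            z=np.median(q[:,2]); t=q[abs(q[:,2]-z)<.006]
            R=cv2.minAreaRect((t[:,:2]*1000).astype(np.float32))
            print(n,ce[i].round(),st[i,4],z.round(4),t.mean(0).round(4),np.round(R[0]),np.round(R[1]),round(R[2],1))
E
```

```text
{'clock': 0.0, 'q': array([ 1.19685606,  0.6899394 , -0.19448618,  1.56638968,  0.15731357,
        0.90249435, -0.21507452]), 'qd': array([-0.00078933,  0.00018178,  0.00088528, -0.00031332, -0.00041472,
       -0.0001709 , -0.00043473]), 'joint_torque': array([ 1.15625435e-04, -5.27573669e+01, -1.26686431e+00, -1.53435141e+01,
       -5.25362988e-02,  6.56232121e-03,  1.76056801e-04]), 'tool_pos': array([ 0.24748978, -0.57315022,  0.21252503]), 'eef_rot': array([ 9.79279576e-01,  2.02510902e-01, -2.67639524e-04, -8.80010249e-04]), 'contact_force': array([-0.13809677,  0.41432052, -0.0223095 ]), 'moment': array([ 0.0168087 , -0.02386115,  0.01954747]), 'finger_force': 0.0, 'opening': 0.9993603591029496}
top [348. 226.] 1250 0.1045 [ 0.5647 -0.2018  0.1047] [ 565. -203.] [120.  90.] 14.6
top [313. 234.] 1252 0.1051 [ 0.5445 -0.1038  0.1053] [ 544. -104.] [120.  89.] 15.1
top [250. 253.] 1264 0.1043 [0.4971 0.0687 0.1044] [497.  69.] [121.  86.] 14.9
top [215. 262.] 1272 0.1046 [0.4754 0.165  0.1047] [476. 165.] [121.  89.] 14.4
scene [456.  15.] 2108 0.2565 [-1.1774 -0.2156  0.2564] [-1221.  -175.] [214. 424.] 44.7
scene [261. 179.] 1487 0.1043 [ 0.5577 -0.1458  0.1046] [ 553. -153.] [132. 192.] 14.3
scene [331. 198.] 849 0.1041 [0.5016 0.0739 0.1043] [496.  71.] [127.  89.] 14.8
scene [363. 208.] 907 0.1047 [0.4812 0.1708 0.1049] [474. 168.] [126.  87.] 13.7
```

View pics/top0.png

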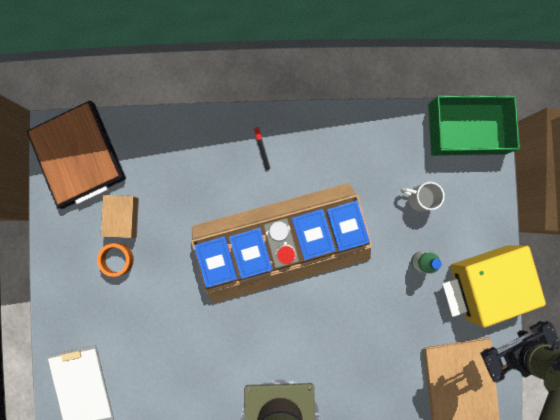

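View pics/scene0.png

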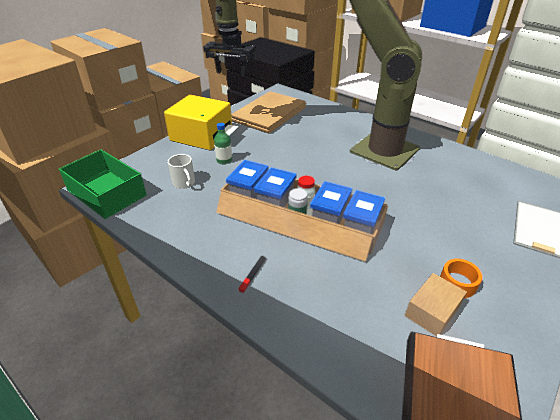

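```bash
python3 - <<'E'
import numpy as np
P=np.load("top.npy").reshape(-1,3); q=P[(P[:,2]>.113)&(P[:,2]<.5)]
from collections import Counter
print(Counter(map(tuple,(q[:,:2]/.05).round().astype(int))), q[:,2].max())
E
```

```text
Counter({(np.int64(5), np.int64(-11)): 977, (np.int64(6), np.int64(-12)): 572, (np.int64(6), np.int64(-11)): 472, (np.int64(6), np.int64(-13)): 422, (np.int64(5), np.int64(-10)): 327, (np.int64(8), np.int64(-11)): 311, (np.int64(7), np.int64(-12)): 308, (np.int64(8), np.int64(-12)): 306, (np.int64(9), np.int64(-13)): 300, (np.int64(7), np.int64(-13)): 299, (np.int64(7), np.int64(-14)): 298, (np.int64(8), np.int64(-13)): 297, (np.int64(8), np.int64(-14)): 295, (np.int64(9), np.int64(-14)): 271, (np.int64(9), np.int64(-12)): 259, (np.int64(4), np.int64(-10)): 254, (np.int64(7), np.int64(-11)): 218, (np.int64(4), np.int64(-11)): 189, (np.int64(1), np.int64(0)): 178, (np.int64(9), np.int64(-11)): 175, (np.int64(7), np.int64(-15)): 133, (np.int64(6), np.int64(-14)): 107, (np.int64(5), np.int64(-13)): 95, (np.int64(9), np.int64(-9)): 87, (np.int64(10), np.int64(-14)): 74, (np.int64(9), np.int64(-8)): 69, (np.int64(8), np.int64(-15)): 61, (np.int64(1), np.int64(-1)): 56, (np.int64(5), np.int64(-12)): 51, (np.int64(10), np.int64(-1)): 48, (np.int64(1), np.int64(1)): 46, (np.int64(10), np.int64(0)): 30, (np.int64(10), np.int64(-13)): 29, (np.int64(6), np.int64(-15)): 24, (np.int64(9), np.int64(-10)): 23, (np.int64(9), np.int64(0)): 5, (np.int64(9), np.int64(-1)): 5, (np.int64(8), np.int64(-10)): 5, (np.int64(11), np.int64(0)): 3, (np.int64(9), np.int64(-15)): 3, (np.int64(11), np.int64(-2)): 2, (np.int64(10), np.int64(-2)): 2, (np.int64(10), np.int64(3)): 2, (np.int64(12), np.int64(-1)): 1, (np.int64(11), np.int64(-4)): 1, (np.int64(11), np.int64(-3)): 1, (np.int64(11), np.int64(1)): 1, (np.int64(11), np.int64(3)): 1, (np.int64(10), np.int64(-3)): 1, (np.int64(10), np.int64(2)): 1, (np.int64(9), np.int64(4)): 1}) 0.49978005255730573
```

The top view shows the carton turned about 14°, with lids at pixels (348,226), (313,234), (250,253) and (215,262). The jar and can sit in the gap, at (286,255) and (279,231). The scene view agrees with this. The spray at (430,262) and the mug at (427,197) lie near my path, so I'll travel above them.

Emit:
step_arm(series=[[0, 0, 15, 0, 0, 0, 1], [30, 32, 0, 0, 0, -0.015, 1], [30, 32, 0, 0, 0, -0.015, 1], [30, 32, 0, 0, 0, -0.015, 1], [30, 32, 0, 0, 0, -0.015, 1], [30, 32, 0, 0, 0, -0.015, 1], [30, 32, 0, 0, 0, -0.015, 1], [30, 32, 0, 0, 0, -0.015, 1], [30, 32, 0, 0, 0, -0.015, 1], [30, 32, 0, 0, 0, -0.015, 1], [30, 32, 0, 0, 0, -0.015, 1], [30, 32, 0, 0, 0, -0.01, 1], [30, 30, 0, 0, 0, 0, 1], [0, 0, -30, 0, 0, 0, 1], [0, 0, -30, 0, 0, 0, 1], [0, 0, -30, 0, 0, 0, 1], [0, 0, 0, 0, 0, 0, 1], [0, 0, 0, 0, 0, 0, 1]], force=20)

```text
clock: 1.9
tool_pos: [0.6077, -0.1918, 0.1383]
eef_rot: [0.992, 0.124, -0.0, -0.0]
contact_force: [0.5, -0.2, 1.0]
opening: 0.008
finger_force: 0.0
```

Emit:
step_arm(series=[[0, 0, -12, 0, 0, 0, 1], [0, 0, -12, 0, 0, 0, 1], [0, 0, -4, 0, 0, 0, 1], [0, 0, 0, 0, 0, 0, 1], [0, 0, 0, 0, 0, 0, 1], [0, 0, 0, 0, 0, 0, 1]])

```text
clock: 2.5
tool_pos: [0.6083, -0.1919, 0.1108]
eef_rot: [0.992, 0.124, 0.0, 0.0]
contact_force: [0.9, -0.3, 0.7]
opening: 0.004
finger_force: 0.0
```

Emit:
step_arm(series=[[0, 0, -2, 0, 0, 0, 1], [0, 0, -2, 0, 0, 0, 1], [0, 0, 0, 0, 0, 0, 1], [0, 0, 0, 0, 0, 0, 1]])

```text
clock: 2.9
tool_pos: [0.6078, -0.1917, 0.1063]
eef_rot: [0.992, 0.124, -0.0, 0.0]
contact_force: [0.3, 0.4, -0.8]
opening: 0.006
finger_force: 0.0
```

Emit:
step_arm(series=[[0, 0, -1, 0, 0, 0, 1], [0, 0, 0, 0, 0, 0, 1], [0, 0, 0, 0, 0, 0, 1]])

```text
clock: 3.2
tool_pos: [0.6079, -0.1917, 0.1053]
eef_rot: [0.992, 0.124, -0.0, 0.0]
contact_force: [0.2, -0.3, -0.2]
opening: 0.004
finger_force: 0.0
```

Emit:
step_arm(series=[[0, 0, -1, 0, 0, 0, 1], [0, 0, 0, 0, 0, 0, 1], [0, 0, 0, 0, 0, 0, 1]])

```text
clock: 3.5
tool_pos: [0.6079, -0.1917, 0.1043]
eef_rot: [0.992, 0.124, -0.0, -0.0]
contact_force: [-0.4, -0.8, -1.1]
opening: 0.001
finger_force: 0.0
```

Emit:
step_arm(series=[[0, 0, -1, 0, 0, 0, 1], [0, 0, 0, 0, 0, 0, 1], [0, 0, 0, 0, 0, 0, 1]])

```text
clock: 3.8
tool_pos: [0.6079, -0.1918, 0.1033]
eef_rot: [0.992, 0.124, 0.0, 0.0]
contact_force: [-0.3, 0.2, -0.1]
opening: 0.002
finger_force: 0.0
```

Emit:
step_arm(series=[[0, 0, -1, 0, 0, 0, 1], [0, 0, 0, 0, 0, 0, 1], [0, 0, 0, 0, 0, 0, 1]])

```text
clock: 4.1
tool_pos: [0.6079, -0.1918, 0.1023]
eef_rot: [0.992, 0.124, -0.0, 0.0]
contact_force: [-0.7, 0.6, 0.3]
opening: 0.012
finger_force: 0.0
```

Emit:
step_arm(series=[[0, 0, -1, 0, 0, 0, 1], [0, 0, 0, 0, 0, 0, 1], [0, 0, 0, 0, 0, 0, 1]])

```text
clock: 4.4
tool_pos: [0.6079, -0.1917, 0.1013]
eef_rot: [0.992, 0.124, 0.0, 0.0]
contact_force: [0.1, 1.0, 0.4]
opening: 0.007
finger_force: 0.0
```

Emit:
step_arm(series=[[0, 0, -1, 0, 0, 0, 1], [0, 0, 0, 0, 0, 0, 1], [0, 0, 0, 0, 0, 0, 1]])

```text
clock: 4.7
tool_pos: [0.6079, -0.1917, 0.1003]
eef_rot: [0.992, 0.124, 0.0, 0.0]
contact_force: [0.7, -0.8, -1.1]
opening: 0.007
finger_force: 0.0
```

```bash
python3 - <<'E'
from h import *
im,d,P=pts("scene"); F=[]
c=cv2.resize(im[130:230,200:340],None,fx=5,fy=5,interpolation=cv2.INTER_CUBIC); cv2.imwrite("pics/s1.png",c)
for i in range(8): r.snapshot("wrist"); F.append(r.get_state()["contact_force"])
print(np.mean(F,0),np.std(F,0))
E
```

```text
[-0.42079339  0.07663857 -0.16190897] [0.47283127 0.26276737 0.44272412]
```

View pics/s1.png

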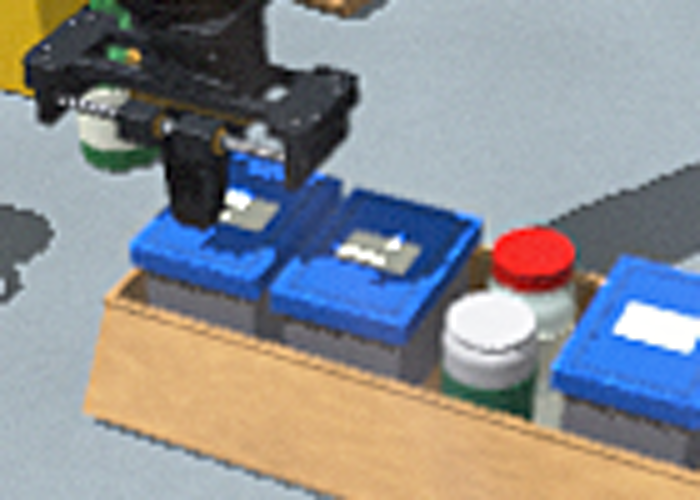

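The crop shows the fingertip at about (200,220), just above the leftmost lid and inside its edge. There is no contact force yet, so I'll keep going down.

Emit:
step_arm(series=[[0, 0, -1, 0, 0, 0, 1], [0, 0, 0, 0, 0, 0, 1], [0, 0, 0, 0, 0, 0, 1]])

```text
clock: 5.45
tool_pos: [0.6079, -0.1917, 0.0993]
eef_rot: [0.992, 0.124, -0.0, 0.0]
contact_force: [-0.1, -0.4, 0.1]
opening: 0.007
finger_force: 0.0
```

Emit:
step_arm(series=[[0, 0, -1, 0, 0, 0, 1], [0, 0, 0, 0, 0, 0, 1], [0, 0, 0, 0, 0, 0, 1]])

```text
clock: 5.75
tool_pos: [0.6078, -0.1918, 0.0983]
eef_rot: [0.992, 0.124, -0.0, 0.0]
contact_force: [0.2, -0.5, 0.5]
opening: 0.007
finger_force: 0.0
```

Emit:
step_arm(series=[[0, 0, -1, 0, 0, 0, 1], [0, 0, 0, 0, 0, 0, 1], [0, 0, 0, 0, 0, 0, 1]])

```text
clock: 6.05
tool_pos: [0.6079, -0.1918, 0.0973]
eef_rot: [0.992, 0.124, -0.0, 0.0]
contact_force: [0.5, 0.9, 0.8]
opening: 0.004
finger_force: 0.0
```

```bash
python3 - <<'E'
from h import *
for n in("top","scene"):
    P=np.load(n+".npy")
    q=P.reshape(-1,3); 
    for (x,y) in((.45,-.3),(.7,0),(.4,.25),(.66,-.1)):
        s=q[np.hypot(q[:,0]-x,q[:,1]-y)<.02]; print(n,x,y,len(s),np.nanmedian(s[:,2]).round(4))
    for x,y in((565,-203),(544,-104),(497,69),(476,165)):
        a=np.array([x,y])/1e3; e=np.array([.97,.245])
        o=[]
        for t in(-.045,-.03,0,.03,.045):
            s=q[(np.hypot(*(q[:,:2]-a-t*e).T)<.012)]; o.append(np.nanmedian(s[:,2]).round(4))
        print(n,x,y,o)
E
```

```text
top 0.45 -0.3 137 0.0006
top 0.7 0 138 -0.0002
top 0.4 0.25 143 -0.0004
top 0.66 -0.1 133 0.019
top 565 -203 [np.float64(0.1052), np.float64(0.1046), np.float64(0.106), np.float64(0.1047), np.float64(0.1051)]
top 544 -104 [np.float64(0.105), np.float64(0.1048), np.float64(0.1064), np.float64(0.1048), np.float64(0.1055)]
top 497 69 [np.float64(0.1042), np.float64(0.1042), np.float64(0.1048), np.float64(0.104), np.float64(0.1047)]
top 476 165 [np.float64(0.1054), np.float64(0.1056), np.float64(0.1055), np.float64(0.1058), np.float64(0.105)]
scene 0.45 -0.3 0 nan
scene 0.7 0 183 -0.0009
scene 0.4 0.25 99 0.0001
scene 0.66 -0.1 242 0.0113
scene 565 -203 [np.float64(0.1046), np.float64(0.1049), np.float64(0.1053), np.float64(0.1046), np.float64(0.0818)]
scene 544 -104 [np.float64(0.1052), np.float64(0.1052), np.float64(0.1059), np.float64(0.1053), np.float64(0.0814)]
scene 497 69 [np.float64(0.1047), np.float64(0.1047), np.float64(0.1053), np.float64(0.1047), np.float64(0.0866)]
scene 476 165 [np.float64(0.1056), np.float64(0.1051), np.float64(0.1054), np.float64(0.105), np.float64(0.0833)]
  return np.nanmean(a, axis, out=out, keepdims=keepdims)
```

Emit:
step_arm(series=[[0, 0, -1, 0, 0, 0, 1], [0, 0, 0, 0, 0, 0, 1], [0, 0, 0, 0, 0, 0, 1]])

```text
clock: 6.35
tool_pos: [0.6079, -0.1918, 0.0963]
eef_rot: [0.992, 0.124, -0.0, 0.0]
contact_force: [-0.3, -0.0, 0.4]
opening: 0.008
finger_force: 0.0
```

```bash
python3 - <<'E'
from h import *
print(r.get_state()["contact_force"],r.get_state()["tool_pos"],r.get_state()["moment"])
im,d,P=pts("scene"); w,dw,Pw=pts("wrist")
c=cv2.resize(im[150:200,210:290],(800,500),interpolation=cv2.INTER_CUBIC); cv2.imwrite("pics/s2.png",c); cv2.imwrite("pics/w2.png",w)
np.save("w2",Pw)
K=r.get_calibration("scene"); T=np.linalg.inv(np.array(K["pose"]))
for p in ([.6079,-.1918,.0963],[.6079,-.1918,.105]):
    c=T[:3,:3]@np.array(p)+T[:3,3]; c=c*[1,-1,-1]
    print(cv2.projectPoints(c.reshape(1,3),np.zeros(3),np.zeros(3),np.array(K["intrinsics"]),np.array(K["dist_coeffs"]))[0].ravel())
hsv=cv2.cvtColor(w,cv2.COLOR_BGR2HSV); m=cv2.inRange(hsv,(95,80,40),(130,255,255))
k,l,st,ce=cv2.connectedComponentsWithStats(m)
for i in range(1,k):
    if st[i,4]>300:
        q=Pw[l==i]; q=q[~np.isnan(q[:,0])]; A=np.c_[q[:,:2]-q[:,:2].mean(0),np.ones(len(q))]
        print(ce[i].round(),st[i,4],q.min(0).round(3),q.max(0).round(3),np.median(q,0).round(4))
E
```

```text
[-0.26089594 -0.03475676  0.42394891] [ 0.60786247 -0.19175769  0.09628004] [-0.00380962 -0.017777   -0.03881535]
[239.73131268 181.73217188]
[239.5608056  179.42103283]
[177. 252.] 19615 [ 0.491 -0.244  0.011] [0.646 0.008 0.207] [ 0.5937 -0.1243  0.1041]
[116. 359.] 2854 [ 0.345 -0.158 -0.002] [ 0.626 -0.012  0.212] [ 0.5    -0.1013  0.1045]
[282. 361.] 1510 [ 0.509 -0.23   0.102] [ 0.629 -0.182  0.212] [ 0.5278 -0.2109  0.1037]
```

View pics/s2.png

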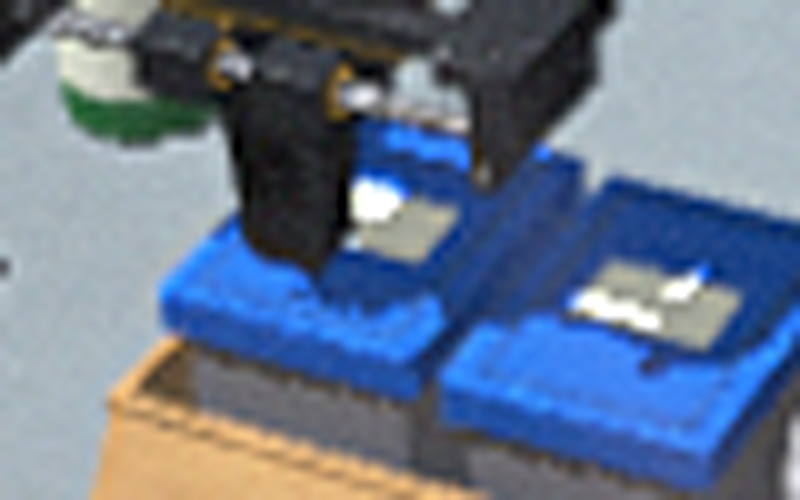

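View pics/w2.png

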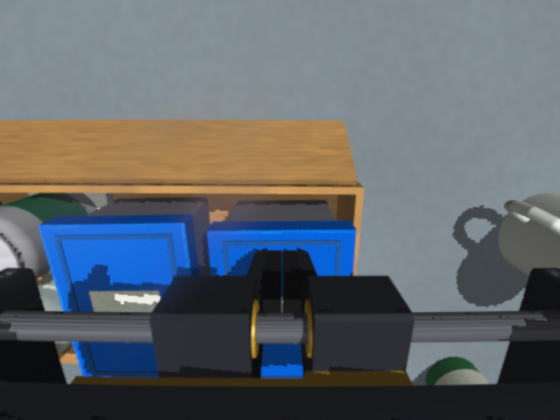

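```bash
python3 - <<'E'
from h import *
im,d,P=pts("scene")
for v in range(160,186): print(v,im[v,240],P[v,240].round(4),P[v,237].round(4))
E
```

```text
160 [44 39 40] [ 0.6345 -0.1566  0.2025] [ 0.6339 -0.1694  0.1971]
161 [47 46 41] [ 0.6327 -0.1587  0.1974] [ 0.636  -0.1675  0.1955]
162 [49 50 45] [ 0.6333 -0.1583  0.1945] [ 0.635  -0.1688  0.1911]
163 [41 39 36] [ 0.6353 -0.1566  0.1929] [ 0.6136 -0.1916  0.1675]
164 [28 21 22] [ 0.613  -0.1798  0.1687] [ 0.6172 -0.1882  0.1673]
165 [49 44 46] [ 0.6163 -0.1767  0.1681] [ 0.6179 -0.1878  0.1643]
166 [34 32 33] [ 0.6158 -0.1775  0.164 ] [ 0.6182 -0.1878  0.1609]
167 [39 36 37] [ 0.6134 -0.1803  0.1581] [ 0.619  -0.1872  0.1581]
168 [33 35 32] [ 0.6158 -0.1781  0.1568] [ 0.6175 -0.1891  0.1529]
169 [42 36 38] [ 0.6145 -0.1798  0.1518] [ 0.6145 -0.1926  0.1464]
170 [33 32 33] [ 0.6169 -0.1776  0.1505] [ 0.6172 -0.1902  0.1452]
171 [35 37 34] [ 0.6159 -0.179   0.1458] [ 0.616  -0.1917  0.1404]
172 [50 46 46] [ 0.6159 -0.1793  0.142 ] [ 0.6143 -0.1939  0.1349]
173 [47 49 44] [ 0.6151 -0.1804  0.1375] [ 0.6167 -0.1916  0.1335]
174 [44 39 40] [ 0.6132 -0.1827  0.1319] [ 0.6173 -0.1913  0.1303]
175 [42 44 48] [ 0.6146 -0.1815  0.1295] [ 0.6169 -0.1921  0.1261]
176 [41 40 44] [ 0.6147 -0.1817  0.1259] [ 0.6147 -0.1947  0.1201]
177 [168  84  48] [ 0.6147 -0.182   0.1221] [ 0.6033 -0.2072  0.1047]
178 [240 113  44] [ 0.6014 -0.1962  0.1048] [ 0.6063 -0.2043  0.1039]
179 [181  91  43] [ 0.6067 -0.191   0.1063] [ 0.6109 -0.1998  0.1046]
180 [241 127  54] [ 0.6098 -0.1881  0.1055] [ 0.6146 -0.1963  0.1045]
181 [218 118  56] [ 0.6122 -0.1859  0.1041] [ 0.6191 -0.1918  0.1053]
182 [255 143  50] [ 0.6156 -0.1827  0.1038] [ 0.6195 -0.1918  0.1017]
183 [201  95  40] [ 0.6185 -0.18    0.1029] [ 0.6193 -0.1923  0.0976]
184 [173  88  44] [ 0.6159 -0.183   0.0963] [ 0.622  -0.1899  0.0965]
185 [165  84  41] [ 0.6164 -0.1828  0.0928] [ 0.6217 -0.1905  0.0922]
```

By camera depth the real fingertip is still about 15 mm above the lid. The reported TCP z is roughly 24 mm lower than the visible tip, so I'll go down by force instead.

Emit:
step_arm(series=[[0, 0, -3, 0, 0, 0, 1], [0, 0, -3, 0, 0, 0, 1], [0, 0, -3, 0, 0, 0, 1], [0, 0, 0, 0, 0, 0, 1], [0, 0, 0, 0, 0, 0, 1]])

```text
clock: 7.0
tool_pos: [0.6078, -0.1917, 0.0871]
eef_rot: [0.992, 0.124, -0.0, -0.0]
contact_force: [0.0, -0.5, -0.7]
opening: 0.005
finger_force: 0.0
```

Emit:
step_arm(series=[[0, 0, -1, 0, 0, 0, 1], [0, 0, -1, 0, 0, 0, 1], [0, 0, 0, 0, 0, 0, 1]])

```text
clock: 7.3
tool_pos: [0.6078, -0.1917, 0.0852]
eef_rot: [0.992, 0.124, -0.0, -0.0]
contact_force: [-0.1, -0.2, -0.3]
opening: 0.009
finger_force: 0.0
```

Emit:
step_arm(series=[[0, 0, -1, 0, 0, 0, 1], [0, 0, 0, 0, 0, 0, 1], [0, 0, 0, 0, 0, 0, 1]])

```text
clock: 7.6
tool_pos: [0.6079, -0.1918, 0.0843]
eef_rot: [0.992, 0.124, -0.0, 0.0]
contact_force: [-0.5, 1.1, -0.3]
opening: 0.007
finger_force: 0.0
```

Emit:
step_arm(series=[[0, 0, -1, 0, 0, 0, 1], [0, 0, 0, 0, 0, 0, 1], [0, 0, 0, 0, 0, 0, 1]])

```text
clock: 7.9
tool_pos: [0.6079, -0.1917, 0.0833]
eef_rot: [0.992, 0.124, -0.0, 0.0]
contact_force: [0.0, -0.2, 0.1]
opening: 0.006
finger_force: 0.0
```

Emit:
step_arm(series=[[0, 0, -1, 0, 0, 0, 1], [0, 0, 0, 0, 0, 0, 1], [0, 0, 0, 0, 0, 0, 1]])

```text
clock: 8.2
tool_pos: [0.6079, -0.1918, 0.0823]
eef_rot: [0.992, 0.124, -0.0, 0.0]
contact_force: [0.2, -0.2, 0.5]
opening: 0.008
finger_force: 0.0
```

Emit:
step_arm(series=[[0, 0, -1, 0, 0, 0, 1], [0, 0, 0, 0, 0, 0, 1], [0, 0, 0, 0, 0, 0, 1]])

```text
clock: 8.5
tool_pos: [0.6079, -0.1918, 0.0813]
eef_rot: [0.992, 0.124, 0.0, 0.0]
contact_force: [-0.9, -0.8, -0.4]
opening: 0.005
finger_force: 0.0
```

Emit:
step_arm(series=[[0, 0, -1, 0, 0, 0, 1], [0, 0, 0, 0, 0, 0, 1], [0, 0, 0, 0, 0, 0, 1]])

```text
clock: 8.8
tool_pos: [0.6079, -0.1917, 0.0803]
eef_rot: [0.992, 0.124, -0.0, 0.0]
contact_force: [0.4, -0.7, -0.6]
opening: 0.006
finger_force: 0.0
```

```bash
python3 - <<'E'
from h import *
im,d,P=pts("scene")
for v in range(172,188): print(v,im[v,240],P[v,240].round(4),P[v,237].round(4))
print(r.get_state()["contact_force"])
E
```

```text
172 [28 26 28] [ 0.6153 -0.1799  0.1414] [ 0.615  -0.1931  0.1356]
173 [34 31 31] [ 0.6144 -0.1811  0.1368] [ 0.6161 -0.1923  0.1329]
174 [34 32 31] [ 0.6136 -0.1823  0.1323] [ 0.6199 -0.1886  0.1329]
175 [39 33 33] [ 0.6158 -0.1802  0.1308] [ 0.6188 -0.1901  0.128 ]
176 [48 43 46] [ 0.615  -0.1814  0.1261] [ 0.6177 -0.1916  0.1231]
177 [44 41 41] [ 0.615  -0.1818  0.1223] [ 0.6149 -0.1949  0.1164]
178 [44 41 41] [ 0.6152 -0.1819  0.1187] [ 0.6166 -0.1934  0.1143]
179 [34 30 36] [ 0.6138 -0.1836  0.1135] [ 0.6173 -0.1931  0.1111]
180 [24 35 39] [ 0.615  -0.1827  0.1108] [ 0.6174 -0.1934  0.1073]
181 [175  91  44] [ 0.6152 -0.1828  0.1072] [ 0.6171 -0.194   0.1031]
182 [255 137  48] [ 0.6147 -0.1837  0.1027] [ 0.6226 -0.1885  0.1049]
183 [209 102  47] [ 0.6179 -0.1806  0.1022] [ 0.6224 -0.1891  0.1008]
184 [171  87  39] [ 0.619  -0.1798  0.0994] [ 0.6205 -0.1915  0.0949]
185 [162  77  37] [ 0.6182 -0.1809  0.0947] [ 0.6219 -0.1903  0.0925]
186 [155  78  44] [ 0.6185 -0.181   0.091 ] [ 0.6182 -0.1946  0.0845]
187 [88 64 56] [ 0.6145 -0.1855  0.0829] [ 0.617  -0.1962  0.0793]
[ 1.10833544 -0.03495882 -0.3159763 ]
```

Emit:
step_arm(series=[[0, 0, -1, 0, 0, 0, 1], [0, 0, 0, 0, 0, 0, 1], [0, 0, 0, 0, 0, 0, 1]])

```text
clock: 9.15
tool_pos: [0.6079, -0.1918, 0.0793]
eef_rot: [0.992, 0.124, 0.0, 0.0]
contact_force: [-0.1, 0.6, 0.2]
opening: 0.004
finger_force: 0.0
```

Emit:
step_arm(series=[[0, 0, -1, 0, 0, 0, 1], [0, 0, 0, 0, 0, 0, 1], [0, 0, 0, 0, 0, 0, 1]])

```text
clock: 9.45
tool_pos: [0.6079, -0.1918, 0.0784]
eef_rot: [0.992, 0.124, 0.0, 0.0]
contact_force: [0.9, -0.0, 0.3]
opening: 0.005
finger_force: 0.4
```

Emit:
step_arm(series=[[0, 0, -1, 0, 0, 0, 1], [0, 0, 0, 0, 0, 0, 1], [0, 0, 0, 0, 0, 0, 1]])

```text
clock: 9.75
tool_pos: [0.6079, -0.1918, 0.0774]
eef_rot: [0.992, 0.124, 0.0, 0.0]
contact_force: [-0.6, 0.3, 2.2]
opening: 0.008
finger_force: 0.8
```

Emit:
step_arm(series=[[0, 0, -1, 0, 0, 0, 1], [0, 0, 0, 0, 0, 0, 1], [0, 0, 0, 0, 0, 0, 1]])

```text
clock: 10.05
tool_pos: [0.6079, -0.1918, 0.0764]
eef_rot: [0.992, 0.124, -0.0, 0.0]
contact_force: [-0.5, 0.0, 2.7]
opening: 0.004
finger_force: 1.3
```

Emit:
step_arm(series=[[0, 0, -1, 0, 0, 0, 1], [0, 0, 0, 0, 0, 0, 1], [0, 0, 0, 0, 0, 0, 1]])

```text
clock: 10.35
tool_pos: [0.6079, -0.1918, 0.0758]
eef_rot: [0.992, 0.124, 0.0, 0.0]
contact_force: [-2.2, 0.6, 5.6]
opening: 0.005
finger_force: 2.8
```

The force rose gently, to about 2.7 N over 3 mm, and then stiffened. That is the rocking lid, so I'll move to its centre.

Emit:
step_arm(series=[[0, 0, 5, 0, 0, 0, 1], [0, 0, 15, 0, 0, 0, 1], [-22, -5.5, 0, 0, 0, 0, 1], [-22, -5.5, 0, 0, 0, 0, 1], [0, 0, -8, 0, 0, 0, 1], [0, 0, -6, 0, 0, 0, 1], [0, 0, 0, 0, 0, 0, 1], [0, 0, 0, 0, 0, 0, 1]])

```text
clock: 11.15
tool_pos: [0.565, -0.2021, 0.0811]
eef_rot: [0.992, 0.124, 0.0, -0.0]
contact_force: [1.4, -0.3, 0.5]
opening: 0.009
finger_force: 0.0
```

Emit:
step_arm(series=[[0, 0, -1, 0, 0, 0, 1], [0, 0, -1, 0, 0, 0, 1], [0, 0, -1, 0, 0, 0, 1], [0, 0, 0, 0, 0, 0, 1]])

```text
clock: 11.55
tool_pos: [0.5644, -0.2026, 0.0788]
eef_rot: [0.992, 0.124, 0.0, 0.0]
contact_force: [-1.5, 0.9, 4.4]
opening: 0.005
finger_force: 1.9
```

Emit:
step_arm(series=[[0, 0, -1, 0, 0, 0, 1], [0, 0, 0, 0, 0, 0, 1], [0, 0, 0, 0, 0, 0, 1]])

```text
clock: 11.85
tool_pos: [0.5644, -0.2026, 0.078]
eef_rot: [0.992, 0.124, 0.001, 0.0]
contact_force: [-0.7, 1.2, 5.3]
opening: 0.003
finger_force: 2.9
```

Emit:
step_arm(series=[[0, 0, -1, 0, 0, 0, 1], [0, 0, 0, 0, 0, 0, 1], [0, 0, 0, 0, 0, 0, 1]])

```text
clock: 12.15
tool_pos: [0.5644, -0.2026, 0.0771]
eef_rot: [0.992, 0.124, 0.001, 0.0]
contact_force: [-1.1, 1.1, 6.3]
opening: 0.007
finger_force: 3.2
```

Emit:
step_arm(series=[[0, 0, -1, 0, 0, 0, 1], [0, 0, 0, 0, 0, 0, 1], [0, 0, 0, 0, 0, 0, 1]])

```text
clock: 12.45
tool_pos: [0.5644, -0.2026, 0.0762]
eef_rot: [0.992, 0.124, 0.001, 0.0]
contact_force: [-1.2, 1.2, 6.0]
opening: 0.007
finger_force: 3.3
```

Emit:
step_arm(series=[[0, 0, -1, 0, 0, 0, 1], [0, 0, -1, 0, 0, 0, 1], [0, 0, 0, 0, 0, 0, 1]])

```text
clock: 12.75
tool_pos: [0.5644, -0.2026, 0.0742]
eef_rot: [0.992, 0.124, 0.001, 0.0]
contact_force: [-1.6, 1.2, 7.7]
opening: 0.005
finger_force: 3.3
```

Emit:
step_arm(series=[[0, 0, -1, 0, 0, 0, 1], [0, 0, 0, 0, 0, 0, 1], [0, 0, 0, 0, 0, 0, 1]])

```text
clock: 13.05
tool_pos: [0.5644, -0.2026, 0.0734]
eef_rot: [0.992, 0.124, 0.001, 0.0]
contact_force: [-1.5, 1.1, 7.8]
opening: 0.002
finger_force: 4.2
```

Emit:
step_arm(series=[[0, 0, -1, 0, 0, 0, 1], [0, 0, 0, 0, 0, 0, 1], [0, 0, 0, 0, 0, 0, 1]])

```text
clock: 13.35
tool_pos: [0.5645, -0.2026, 0.0734]
eef_rot: [0.992, 0.124, 0.001, 0.0]
contact_force: [-3.4, 0.9, 15.8]
opening: 0.006
finger_force: 7.9
```

Emit:
step_arm(series=[[0, 0, -1, 0, 0, 0, 1], [0, 0, 0, 0, 0, 0, 1], [0, 0, 0, 0, 0, 0, 1]])

```text
clock: 13.65
tool_pos: [0.5644, -0.2026, 0.0733]
eef_rot: [0.992, 0.124, 0.001, 0.0]
contact_force: [-5.9, 1.6, 23.5]
opening: 0.005
finger_force: 11.6
```

Emit:
step_arm(series=[[0, 0, 1, 0, 0, 0, 1], [0, 0, 0, 0, 0, 0, 1], [0, 0, 0, 0, 0, 0, 1], [0, 0, 0, 0, 0, 0, 1], [0, 0, 0, 0, 0, 0, 1]])

```text
clock: 14.15
tool_pos: [0.5644, -0.2026, 0.0733]
eef_rot: [0.992, 0.124, 0.001, 0.0]
contact_force: [-2.6, 2.5, 15.0]
opening: 0.005
finger_force: 7.9
```

```bash
python3 - <<'E'
from h import *
e=np.array([.97,.245])
for n in("scene","top"):
    im,d,P=pts(n); q=P.reshape(-1,3); o=[]
    hsv=cv2.cvtColor(im,cv2.COLOR_BGR2HSV); b=cv2.inRange(hsv,(95,80,40),(130,255,255)).ravel()>0
    rel=q[:,:2]-[.565,-.203]; u=rel@e; v=rel@np.array([-.245,.97])
    m=b&(abs(u)<.054)&(abs(v)<.04)&(q[:,2]>.085)&(q[:,2]<.12)
    A=np.c_[u[m],v[m],np.ones(m.sum())]; print(n,m.sum(),np.linalg.lstsq(A,q[m,2],rcond=None)[0].round(4))
s=r.get_state();print(s["contact_force"],s["finger_force"])
E
```

```text
scene 337 [-0.0055 -0.0022  0.0988]
top 236 [0.0018 0.0093 0.0982]
[-3.03880767  1.88801938 16.21213732] 7.919508643972222
```

The lid dropped from about 0.105 to 0.0985 m, is level within 0.01 rad, and is held at about 15 N. I'll hand it in.

```bash
python3 -c "
from plant import r
print(r.finish_job())"
```

```text
the job is handed in; nothing more can be done
None
```

I found the loose lid at the carton's −y end on the first lid I pressed, so I did not press the other three; it is now about 6 mm down, level within 0.01 rad and held at about 15 N, and the job is handed in, though it returned no verdict and I did not re-measure the bystanders.

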